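# Close the spice pots into twist-lock keepers

## Task

Put every small steel pot away airtight: stand it upright in a wooden lower shell of its own, lower a lid over it and twist the lid clockwise until it is locked in line with the lower shell's lugs, and only then push that lid's plunger all the way down. There may be a shell and a lid left over; leave the flat food tin where it stands.

Things in the scene. Friction and masses are not known exactly. Their poses are not given: they have to be found in the camera images.
- keeper_a: Wooden lower shell of an airtight keeper, fixed to the worktop. Origin: centre of its underside, z up. Foot disc 74 mm across, 6 mm high; on it an open round neck, inside 42, outside 48 mm across, inner floor 6 mm and rim 24 mm above the worktop. Two lugs stand out of the neck to radius 29 mm at this +x and -x, each 44 degrees wide, 15.5 to 21.5 mm above the worktop. All shells, lids and pots fit each other.
- keeper_b: Lower shell like keeper_a. A small upright stop rib stands 33 degrees clockwise (seen from above) from the middle of each lug, also out to radius 29 mm.
- keeper_c: Lower shell like keeper_a and keeper_b: same sizes, origin and axes.
- lid_a_grip (a point): Lid: hollow wooden upper shell, 68 mm across (inside 62, 54 mm deep), about 0.18 kg, standing on its open rim. Point on its axis, 80 mm above the rim, in the dark grip bar, which is 28 mm thick along this x, 46 mm long along y, 58 (roof) to 90 mm above the rim. Inside at the rim two lugs at +x and -x, 44 degrees wide, 7 mm high, reach inward to radius 26.5 mm. Same after a half turn.
- lid_b_grip (a point): Lid like lid_a. It drops over the neck onto the foot (this point then 86 mm above the worktop) only with its x axis turned 48 to 112 degrees counter-clockwise, seen from above, from the shell's x axis, modulo 180 (65 is good); else its lugs rest on the shell's lugs, 15.5 mm too high.
- lid_c_grip (a point): Lid like lid_a and lid_b. Once down, it is locked by turning it clockwise, seen from above, until its x axis lies along the shell's x axis (either way round), its lugs under the shell's; about 8 degrees farther it meets the stops. Play about 2 mm sideways, 2.5 mm up and down.
- plunger_a (a joint): Steel plunger on top of the grip bar of lid_a, on its axis: head 24 mm across, its top 107 mm above the lid's rim when up (113 mm above the worktop on a closed keeper). 0 = up, 0.010 m = fully down on its stop. It takes 5 to 7 N to push and stays down where it is left.
- pot_a_mid (a point): Open steel pot, 36 mm across (rim bead 38), 50 mm high, about 0.09 kg; may be absent. Point on its axis half-way up, z out of its mouth. In a lower shell its underside is 6 mm and its rim 56 mm above the worktop, so its upper half stands out of the neck.
- plunger_b (a joint): Steel plunger on top of the grip bar of lid_b, on its axis: head 24 mm across, its top 107 mm above the lid's rim when up (113 mm above the worktop on a closed keeper). 0 = up, 0.010 m = fully down on its stop. It takes 5 to 7 N to push and stays down where it is left.
- pot_b_mid (a point): Open steel pot, 36 mm across (rim bead 38), 50 mm high, about 0.09 kg; may be absent. Point on its axis half-way up, z out of its mouth. In a lower shell its underside is 6 mm and its rim 56 mm above the worktop, so its upper half stands out of the neck.
- plunger_c (a joint): Steel plunger on top of the grip bar of lid_c, on its axis: head 24 mm across, its top 107 mm above the lid's rim when up (113 mm above the worktop on a closed keeper). 0 = up, 0.010 m = fully down on its stop. It takes 5 to 7 N to push and stays down where it is left.
- pot_c_mid (a point): Open steel pot, 36 mm across (rim bead 38), 50 mm high, about 0.09 kg; may be absent. Point on its axis half-way up, z out of its mouth. In a lower shell its underside is 6 mm and its rim 56 mm above the worktop, so its upper half stands out of the neck.
- tuna_mid (a point): Flat food tin, 86 mm across, 40 mm high, standing on the worktop among the other things: not part of the job, to be left alone. This point is its centre.
Things that resemble listed ones, but are neither listed nor needed, are in the scene too. What is shaped like the part that bears pot_c_mid but blue is not meant.

How it is judged (in metres and radians):
At the end, for the whole second after the job is handed in: Each pot present is upright on a shell's inner floor (7 mm off axis, centre under 36 mm); over it a lid fully down (grip point under 90.5 mm above the shell's underside, 6 mm off axis), x axis within 0.3 rad of the shell's, plunger pressed 7.5 mm or more; at rest (((horizontal distance between pot_a_mid and keeper_a below 0.007 m and z of pot_a_mid in the frame of keeper_a below 0.036 m and angle between pot_a_mid's own z axis and vertical below 0.12 rad and horizontal distance between lid_a_grip and keeper_a below 0.006 m and z of lid_a_grip in the frame of keeper_a below 0.0905 m and angle between the x axis of lid_a_grip and the x axis of keeper_a, either way round below 0.3 rad and angle between lid_a_grip's own z axis and vertical below 0.1 rad and value of joint plunger_a above 0.0075 m) or (horizontal distance between pot_a_mid and keeper_a below 0.007 m and z of pot_a_mid in the frame of keeper_a below 0.036 m and angle between pot_a_mid's own z axis and vertical below 0.12 rad and horizontal distance between lid_b_grip and keeper_a below 0.006 m and z of lid_b_grip in the frame of keeper_a below 0.0905 m and angle between the x axis of lid_b_grip and the x axis of keeper_a, either way round below 0.3 rad and angle between lid_b_grip's own z axis and vertical below 0.1 rad and value of joint plunger_b above 0.0075 m) or (horizontal distance between pot_a_mid and keeper_a below 0.007 m and z of pot_a_mid in the frame of keeper_a below 0.036 m and angle between pot_a_mid's own z axis and vertical below 0.12 rad and horizontal distance between lid_c_grip and keeper_a below 0.006 m and z of lid_c_grip in the frame of keeper_a below 0.0905 m and angle between the x axis of lid_c_grip and the x axis of keeper_a, either way round below 0.3 rad and angle between lid_c_grip's own z axis and vertical below 0.1 rad and value of joint plunger_c above 0.0075 m) or (horizontal distance between pot_a_mid and keeper_b below 0.007 m and z of pot_a_mid in the frame of keeper_b below 0.036 m and angle between pot_a_mid's own z axis and vertical below 0.12 rad and horizontal distance between lid_a_grip and keeper_b below 0.006 m and z of lid_a_grip in the frame of keeper_b below 0.0905 m and angle between the x axis of lid_a_grip and the x axis of keeper_b, either way round below 0.3 rad and angle between lid_a_grip's own z axis and vertical below 0.1 rad and value of joint plunger_a above 0.0075 m) or (horizontal distance between pot_a_mid and keeper_b below 0.007 m and z of pot_a_mid in the frame of keeper_b below 0.036 m and angle between pot_a_mid's own z axis and vertical below 0.12 rad and horizontal distance between lid_b_grip and keeper_b below 0.006 m and z of lid_b_grip in the frame of keeper_b below 0.0905 m and angle between the x axis of lid_b_grip and the x axis of keeper_b, either way round below 0.3 rad and angle between lid_b_grip's own z axis and vertical below 0.1 rad and value of joint plunger_b above 0.0075 m) or (horizontal distance between pot_a_mid and keeper_b below 0.007 m and z of pot_a_mid in the frame of keeper_b below 0.036 m and angle between pot_a_mid's own z axis and vertical below 0.12 rad and horizontal distance between lid_c_grip and keeper_b below 0.006 m and z of lid_c_grip in the frame of keeper_b below 0.0905 m and angle between the x axis of lid_c_grip and the x axis of keeper_b, either way round below 0.3 rad and angle between lid_c_grip's own z axis and vertical below 0.1 rad and value of joint plunger_c above 0.0075 m) or (horizontal distance between pot_a_mid and keeper_c below 0.007 m and z of pot_a_mid in the frame of keeper_c below 0.036 m and angle between pot_a_mid's own z axis and vertical below 0.12 rad and horizontal distance between lid_a_grip and keeper_c below 0.006 m and z of lid_a_grip in the frame of keeper_c below 0.0905 m and angle between the x axis of lid_a_grip and the x axis of keeper_c, either way round below 0.3 rad and angle between lid_a_grip's own z axis and vertical below 0.1 rad and value of joint plunger_a above 0.0075 m) or (horizontal distance between pot_a_mid and keeper_c below 0.007 m and z of pot_a_mid in the frame of keeper_c below 0.036 m and angle between pot_a_mid's own z axis and vertical below 0.12 rad and horizontal distance between lid_b_grip and keeper_c below 0.006 m and z of lid_b_grip in the frame of keeper_c below 0.0905 m and angle between the x axis of lid_b_grip and the x axis of keeper_c, either way round below 0.3 rad and angle between lid_b_grip's own z axis and vertical below 0.1 rad and value of joint plunger_b above 0.0075 m) or (horizontal distance between pot_a_mid and keeper_c below 0.007 m and z of pot_a_mid in the frame of keeper_c below 0.036 m and angle between pot_a_mid's own z axis and vertical below 0.12 rad and horizontal distance between lid_c_grip and keeper_c below 0.006 m and z of lid_c_grip in the frame of keeper_c below 0.0905 m and angle between the x axis of lid_c_grip and the x axis of keeper_c, either way round below 0.3 rad and angle between lid_c_grip's own z axis and vertical below 0.1 rad and value of joint plunger_c above 0.0075 m)) and ((horizontal distance between pot_b_mid and keeper_a below 0.007 m and z of pot_b_mid in the frame of keeper_a below 0.036 m and angle between pot_b_mid's own z axis and vertical below 0.12 rad and horizontal distance between lid_a_grip and keeper_a below 0.006 m and z of lid_a_grip in the frame of keeper_a below 0.0905 m and angle between the x axis of lid_a_grip and the x axis of keeper_a, either way round below 0.3 rad and angle between lid_a_grip's own z axis and vertical below 0.1 rad and value of joint plunger_a above 0.0075 m) or (horizontal distance between pot_b_mid and keeper_a below 0.007 m and z of pot_b_mid in the frame of keeper_a below 0.036 m and angle between pot_b_mid's own z axis and vertical below 0.12 rad and horizontal distance between lid_b_grip and keeper_a below 0.006 m and z of lid_b_grip in the frame of keeper_a below 0.0905 m and angle between the x axis of lid_b_grip and the x axis of keeper_a, either way round below 0.3 rad and angle between lid_b_grip's own z axis and vertical below 0.1 rad and value of joint plunger_b above 0.0075 m) or (horizontal distance between pot_b_mid and keeper_a below 0.007 m and z of pot_b_mid in the frame of keeper_a below 0.036 m and angle between pot_b_mid's own z axis and vertical below 0.12 rad and horizontal distance between lid_c_grip and keeper_a below 0.006 m and z of lid_c_grip in the frame of keeper_a below 0.0905 m and angle between the x axis of lid_c_grip and the x axis of keeper_a, either way round below 0.3 rad and angle between lid_c_grip's own z axis and vertical below 0.1 rad and value of joint plunger_c above 0.0075 m) or (horizontal distance between pot_b_mid and keeper_b below 0.007 m and z of pot_b_mid in the frame of keeper_b below 0.036 m and angle between pot_b_mid's own z axis and vertical below 0.12 rad and horizontal distance between lid_a_grip and keeper_b below 0.006 m and z of lid_a_grip in the frame of keeper_b below 0.0905 m and angle between the x axis of lid_a_grip and the x axis of keeper_b, either way round below 0.3 rad and angle between lid_a_grip's own z axis and vertical below 0.1 rad and value of joint plunger_a above 0.0075 m) or (horizontal distance between pot_b_mid and keeper_b below 0.007 m and z of pot_b_mid in the frame of keeper_b below 0.036 m and angle between pot_b_mid's own z axis and vertical below 0.12 rad and horizontal distance between lid_b_grip and keeper_b below 0.006 m and z of lid_b_grip in the frame of keeper_b below 0.0905 m and angle between the x axis of lid_b_grip and the x axis of keeper_b, either way round below 0.3 rad and angle between lid_b_grip's own z axis and vertical below 0.1 rad and value of joint plunger_b above 0.0075 m) or (horizontal distance between pot_b_mid and keeper_b below 0.007 m and z of pot_b_mid in the frame of keeper_b below 0.036 m and angle between pot_b_mid's own z axis and vertical below 0.12 rad and horizontal distance between lid_c_grip and keeper_b below 0.006 m and z of lid_c_grip in the frame of keeper_b below 0.0905 m and angle between the x axis of lid_c_grip and the x axis of keeper_b, either way round below 0.3 rad and angle between lid_c_grip's own z axis and vertical below 0.1 rad and value of joint plunger_c above 0.0075 m) or (horizontal distance between pot_b_mid and keeper_c below 0.007 m and z of pot_b_mid in the frame of keeper_c below 0.036 m and angle between pot_b_mid's own z axis and vertical below 0.12 rad and horizontal distance between lid_a_grip and keeper_c below 0.006 m and z of lid_a_grip in the frame of keeper_c below 0.0905 m and angle between the x axis of lid_a_grip and the x axis of keeper_c, either way round below 0.3 rad and angle between lid_a_grip's own z axis and vertical below 0.1 rad and value of joint plunger_a above 0.0075 m) or (horizontal distance between pot_b_mid and keeper_c below 0.007 m and z of pot_b_mid in the frame of keeper_c below 0.036 m and angle between pot_b_mid's own z axis and vertical below 0.12 rad and horizontal distance between lid_b_grip and keeper_c below 0.006 m and z of lid_b_grip in the frame of keeper_c below 0.0905 m and angle between the x axis of lid_b_grip and the x axis of keeper_c, either way round below 0.3 rad and angle between lid_b_grip's own z axis and vertical below 0.1 rad and value of joint plunger_b above 0.0075 m) or (horizontal distance between pot_b_mid and keeper_c below 0.007 m and z of pot_b_mid in the frame of keeper_c below 0.036 m and angle between pot_b_mid's own z axis and vertical below 0.12 rad and horizontal distance between lid_c_grip and keeper_c below 0.006 m and z of lid_c_grip in the frame of keeper_c below 0.0905 m and angle between the x axis of lid_c_grip and the x axis of keeper_c, either way round below 0.3 rad and angle between lid_c_grip's own z axis and vertical below 0.1 rad and value of joint plunger_c above 0.0075 m)) and ((horizontal distance between pot_c_mid and keeper_a below 0.007 m and z of pot_c_mid in the frame of keeper_a below 0.036 m and angle between pot_c_mid's own z axis and vertical below 0.12 rad and horizontal distance between lid_a_grip and keeper_a below 0.006 m and z of lid_a_grip in the frame of keeper_a below 0.0905 m and angle between the x axis of lid_a_grip and the x axis of keeper_a, either way round below 0.3 rad and angle between lid_a_grip's own z axis and vertical below 0.1 rad and value of joint plunger_a above 0.0075 m) or (horizontal distance between pot_c_mid and keeper_a below 0.007 m and z of pot_c_mid in the frame of keeper_a below 0.036 m and angle between pot_c_mid's own z axis and vertical below 0.12 rad and horizontal distance between lid_b_grip and keeper_a below 0.006 m and z of lid_b_grip in the frame of keeper_a below 0.0905 m and angle between the x axis of lid_b_grip and the x axis of keeper_a, either way round below 0.3 rad and angle between lid_b_grip's own z axis and vertical below 0.1 rad and value of joint plunger_b above 0.0075 m) or (horizontal distance between pot_c_mid and keeper_a below 0.007 m and z of pot_c_mid in the frame of keeper_a below 0.036 m and angle between pot_c_mid's own z axis and vertical below 0.12 rad and horizontal distance between lid_c_grip and keeper_a below 0.006 m and z of lid_c_grip in the frame of keeper_a below 0.0905 m and angle between the x axis of lid_c_grip and the x axis of keeper_a, either way round below 0.3 rad and angle between lid_c_grip's own z axis and vertical below 0.1 rad and value of joint plunger_c above 0.0075 m) or (horizontal distance between pot_c_mid and keeper_b below 0.007 m and z of pot_c_mid in the frame of keeper_b below 0.036 m and angle between pot_c_mid's own z axis and vertical below 0.12 rad and horizontal distance between lid_a_grip and keeper_b below 0.006 m and z of lid_a_grip in the frame of keeper_b below 0.0905 m and angle between the x axis of lid_a_grip and the x axis of keeper_b, either way round below 0.3 rad and angle between lid_a_grip's own z axis and vertical below 0.1 rad and value of joint plunger_a above 0.0075 m) or (horizontal distance between pot_c_mid and keeper_b below 0.007 m and z of pot_c_mid in the frame of keeper_b below 0.036 m and angle between pot_c_mid's own z axis and vertical below 0.12 rad and horizontal distance between lid_b_grip and keeper_b below 0.006 m and z of lid_b_grip in the frame of keeper_b below 0.0905 m and angle between the x axis of lid_b_grip and the x axis of keeper_b, either way round below 0.3 rad and angle between lid_b_grip's own z axis and vertical below 0.1 rad and value of joint plunger_b above 0.0075 m) or (horizontal distance between pot_c_mid and keeper_b below 0.007 m and z of pot_c_mid in the frame of keeper_b below 0.036 m and angle between pot_c_mid's own z axis and vertical below 0.12 rad and horizontal distance between lid_c_grip and keeper_b below 0.006 m and z of lid_c_grip in the frame of keeper_b below 0.0905 m and angle between the x axis of lid_c_grip and the x axis of keeper_b, either way round below 0.3 rad and angle between lid_c_grip's own z axis and vertical below 0.1 rad and value of joint plunger_c above 0.0075 m) or (horizontal distance between pot_c_mid and keeper_c below 0.007 m and z of pot_c_mid in the frame of keeper_c below 0.036 m and angle between pot_c_mid's own z axis and vertical below 0.12 rad and horizontal distance between lid_a_grip and keeper_c below 0.006 m and z of lid_a_grip in the frame of keeper_c below 0.0905 m and angle between the x axis of lid_a_grip and the x axis of keeper_c, either way round below 0.3 rad and angle between lid_a_grip's own z axis and vertical below 0.1 rad and value of joint plunger_a above 0.0075 m) or (horizontal distance between pot_c_mid and keeper_c below 0.007 m and z of pot_c_mid in the frame of keeper_c below 0.036 m and angle between pot_c_mid's own z axis and vertical below 0.12 rad and horizontal distance between lid_b_grip and keeper_c below 0.006 m and z of lid_b_grip in the frame of keeper_c below 0.0905 m and angle between the x axis of lid_b_grip and the x axis of keeper_c, either way round below 0.3 rad and angle between lid_b_grip's own z axis and vertical below 0.1 rad and value of joint plunger_b above 0.0075 m) or (horizontal distance between pot_c_mid and keeper_c below 0.007 m and z of pot_c_mid in the frame of keeper_c below 0.036 m and angle between pot_c_mid's own z axis and vertical below 0.12 rad and horizontal distance between lid_c_grip and keeper_c below 0.006 m and z of lid_c_grip in the frame of keeper_c below 0.0905 m and angle between the x axis of lid_c_grip and the x axis of keeper_c, either way round below 0.3 rad and angle between lid_c_grip's own z axis and vertical below 0.1 rad and value of joint plunger_c above 0.0075 m)) and linear speed of each of lid_a, lid_b, lid_c, pot_a, pot_b, pot_c below 0.02 m/s); the robot touches nothing.
It fails at once if plunger a pushed in before its lid is locked on a lower shell (value of joint plunger_a above 0.006 m and not ((horizontal distance between lid_a_grip and keeper_a below 0.006 m and z of lid_a_grip in the frame of keeper_a below 0.0905 m and angle between the x axis of lid_a_grip and the x axis of keeper_a, either way round below 0.3 rad and angle between lid_a_grip's own z axis and vertical below 0.1 rad) or (horizontal distance between lid_a_grip and keeper_b below 0.006 m and z of lid_a_grip in the frame of keeper_b below 0.0905 m and angle between the x axis of lid_a_grip and the x axis of keeper_b, either way round below 0.3 rad and angle between lid_a_grip's own z axis and vertical below 0.1 rad) or (horizontal distance between lid_a_grip and keeper_c below 0.006 m and z of lid_a_grip in the frame of keeper_c below 0.0905 m and angle between the x axis of lid_a_grip and the x axis of keeper_c, either way round below 0.3 rad and angle between lid_a_grip's own z axis and vertical below 0.1 rad))).
It fails at once if plunger b pushed in before its lid is locked on a lower shell (value of joint plunger_b above 0.006 m and not ((horizontal distance between lid_b_grip and keeper_a below 0.006 m and z of lid_b_grip in the frame of keeper_a below 0.0905 m and angle between the x axis of lid_b_grip and the x axis of keeper_a, either way round below 0.3 rad and angle between lid_b_grip's own z axis and vertical below 0.1 rad) or (horizontal distance between lid_b_grip and keeper_b below 0.006 m and z of lid_b_grip in the frame of keeper_b below 0.0905 m and angle between the x axis of lid_b_grip and the x axis of keeper_b, either way round below 0.3 rad and angle between lid_b_grip's own z axis and vertical below 0.1 rad) or (horizontal distance between lid_b_grip and keeper_c below 0.006 m and z of lid_b_grip in the frame of keeper_c below 0.0905 m and angle between the x axis of lid_b_grip and the x axis of keeper_c, either way round below 0.3 rad and angle between lid_b_grip's own z axis and vertical below 0.1 rad))).
It fails at once if plunger c pushed in before its lid is locked on a lower shell (value of joint plunger_c above 0.006 m and not ((horizontal distance between lid_c_grip and keeper_a below 0.006 m and z of lid_c_grip in the frame of keeper_a below 0.0905 m and angle between the x axis of lid_c_grip and the x axis of keeper_a, either way round below 0.3 rad and angle between lid_c_grip's own z axis and vertical below 0.1 rad) or (horizontal distance between lid_c_grip and keeper_b below 0.006 m and z of lid_c_grip in the frame of keeper_b below 0.0905 m and angle between the x axis of lid_c_grip and the x axis of keeper_b, either way round below 0.3 rad and angle between lid_c_grip's own z axis and vertical below 0.1 rad) or (horizontal distance between lid_c_grip and keeper_c below 0.006 m and z of lid_c_grip in the frame of keeper_c below 0.0905 m and angle between the x axis of lid_c_grip and the x axis of keeper_c, either way round below 0.3 rad and angle between lid_c_grip's own z axis and vertical below 0.1 rad))).
It fails at once if the food tin pushed away (distance of tuna_mid from where it was at the start of the episode above 0.03 m).
Of pot_a, pot_b, pot_c only 2 to 3 are there at a start; the rules pass over those that are not, and their reading is None.
At some moment in a run one of lid_a, lid_b, lid_c, pot_a, pot_b, pot_c may be knocked a few centimetres aside while the robot is not near it.
It also fails if it takes over 210 s, if anything falls off the work surface, if the arm or the gripper's body presses on something with over 40 N, if the wrist force passes 120 N, or if a joint passes its speed limit or range.

## Robot

A 6-joint arm with a two-finger parallel gripper is mounted at the origin on a cart in front of the work surface, level with it; the furniture and walls round the work are solid. World frame = base frame: x ahead of the robot, y to its left, z up, the work surface at z = 0. Lengths are in mm, angles in degrees, forces in N, time in s.
With the tool pointing down it reaches from about 350 to 850 mm from the base axis. Payload 8.1 kg.
Tool frame: the origin (TCP) lies between the finger pads; the fingertips stand 25 mm ahead of it and the grasp point (between the pads) lies 6 mm ahead of it (r.tcp_to_tips is the distance from the TCP to the fingertips, in mm); z points along the fingers, y is the line along which they close (so a half turn about z gives the same grasp; the last joint's range is limited). The gripper opens to 85 mm and grips with 20 to 120 N. Pads are 22 mm wide; open, the fingers measure 114 mm over their backs; the gripper's body (76 mm by 85 mm) begins 54 mm behind the grasp point. The pads swing forward as they close: fully open they stand 13 mm farther back than shut.
Start: joints at [-74.909, 7.471, 85.268, -0, 87.261, -4.893], TCP at [205.082, -563.868, 256.292] pointing down, gripper open.
Joint ranges: [-169.43, 169.43], [-51.17, 129.36], [1.28, 143.12], [-76.62, 256.62], [0, 156.53], [-152.29, 152.29]. Speed limits (degrees/s): [136.94, 136.94, 159.86, 180, 180, 180].

## Interface

Orientations are given as [roll, pitch, yaw] about the fixed x, y, z axes, in that order (R = Rz(yaw) Ry(pitch) Rx(roll)).
In Python, from bench import r gives the robot as it stands.
- The arm moves only by the tool apply_moves, never from a script. Its arguments are lists of equal length, an entry for each row: "angular": the turn, a rotation vector about the world's x, y, z in units of 8 degrees (1.0 is 8 degrees), a list of three; "travel": the shift along the world's x, y, z in units of 40 mm (1.0 is 40 mm), a list of three; "jaw": the opening, from 0 (shut) to 1 (fully open). A call has 1 to 20 rows; each row shifts and turns the commanded pose from where the row before left it; what a row does not reach is not made up. A row lasts 1/8 s, in which the tool goes at most 62.5 mm and 10.7 degrees, less where a joint would pass 70% of its speed; a pose out of reach is approached as far as the arm can. A call is refused whole if a number of a shift passes 1 or a number of a turn 1, either way. A call with a gripper value outside its range is refused whole. The fingers move at their own pace and stop on an object; "force" is the grip in N (left out, the last holds). Time passes only in rows, so rows that do not move let the fingers close. It gives the time, the measured TCP pose, the force, the opening and the grip force at its end, in the units of the state.
- r.sense(): the state, without advancing time (a new reading comes with each control period).
- r.snapshot(name): name is "scene" or "top" or "wrist"; returns a dict with "color" (384x512x3 uint8, red, green, blue), "fx", "fy", "cx", "cy" (pixels), "R" (3x3) and "t" (3): a world point X has camera coordinates R X + t; the wrist camera has in their place "mount" (4x4, takes a point from camera to tool coordinates, whose origin is the TCP and whose axes are the flange's). Camera axes: x right, y down, z forward; pixel columns grow to the right and rows downward; lengths in mm; the calibration is good to about 2 mm. A picture is of the moment at which its call begins: read the wrist's pose just before it. There is no depth.
- r.hand_in(): hands the job in; it is judged then, once.
The state is a dict: "time": time; "joint_pos": joint angles; "qd": joint speeds; "joint_efforts": joint torques, N m; "tool_pos": TCP position; "tcp_rot": TCP orientation; "ft_force": force on the tool from outside, world axes, zero at the start; "wrist_torque": the same for the moment, N m; "finger_gap": finger opening in mm; "grip_force": force on a finger pad.
Only numpy, scipy, OpenCV 4.12 (cv2) and the standard library are available. Lean on these libraries where they do the work, as an engineer would, in place of code of your own. Each camera call takes 0.05 s, during which the arm holds its last target. There are 200 camera calls.

## Working session

There is one attempt and no reset: what is moved stays moved. The work goes in short steps, Python scripts to look and compute and a tool call to move; the robot and the scene stay as the last step left them, time stands still between calls to the robot, and variables do not carry over. Pictures are saved under pics/ and viewed, at most 14 in all, crops included, and the job is handed in when it is done.

Besides the shell and the picture viewer there is one more tool, called after "Request:" as a command line: name --argument value ..., lists and objects as JSON in quotes. apply_moves: Moves the arm, as the interface text tells. Its arguments: {"type":"object","properties":{"angular":{"type":"array"},"travel":{"type":"array"},"jaw":{"type":"array"},"force":{"type":"number"}},"required":["angular","travel","jaw"]}

```bash
mkdir -p pics
cat > h.py <<'E'
import sys; sys.path.insert(0,'.')
import numpy as np, cv2
from bench import r
def snap(n,f):
    s=r.snapshot(n); cv2.imwrite('pics/'+f+'.png',cv2.cvtColor(s['color'],cv2.COLOR_RGB2BGR)); 
    import pickle; s['state']=r.sense(); pickle.dump(s,open('pics/'+f+'.pkl','wb')); return s
def load(f):
    import pickle; return pickle.load(open('pics/'+f+'.pkl','rb'))
def px2w(s,u,v,z):
    d=np.array([(u-s['cx'])/s['fx'],(v-s['cy'])/s['fy'],1.])
    R=np.array(s['R']);t=np.array(s['t']); c=-R.T@t; w=R.T@d
    return c+w*(z-c[2])/w[2]
def w2px(s,X):
    p=np.array(s['R'])@np.array(X)+np.array(s['t']); return np.array([s['fx']*p[0]/p[2]+s['cx'],s['fy']*p[1]/p[2]+s['cy']])
def crop(f,o,x0,y0,x1,y1,k):
    im=cv2.imread('pics/'+f+'.png')[y0:y1,x0:x1]; cv2.imwrite('pics/'+o+'.png',cv2.resize(im,None,fx=k,fy=k,interpolation=cv2.INTER_CUBIC))
E
python3 - <<'E'
from h import *
a=snap('top','top0');b=snap('scene','scene0')
for s in(a,b): print(-np.array(s['R']).T@s['t'],s['fx'],np.array(s['R']).round(2).tolist())
im=np.hstack([cv2.imread('pics/top0.png'),cv2.imread('pics/scene0.png')])
cv2.imwrite('pics/t0.png',cv2.resize(cv2.imread('pics/top0.png'),(800,600),interpolation=cv2.INTER_CUBIC))
cv2.imwrite('pics/s0.png',cv2.resize(cv2.imread('pics/scene0.png'),(800,600),interpolation=cv2.INTER_CUBIC))
print(r.sense())
E
```

```text
[ 419.64917249  109.02193113 1212.97215884] 405.84572390556883 [[-0.02, -1.0, -0.02], [-1.0, 0.02, -0.04], [0.04, 0.02, -1.0]]
[-18.00024049 557.90216398 652.76487528] 355.9310358436942 [[-0.64, -0.77, -0.0], [-0.5, 0.43, -0.75], [0.58, -0.48, -0.66]]
{'time': 0.1, 'joint_pos': array([-7.49075679e+01,  7.51149514e+00,  8.53247405e+01,  2.20880451e-04,
        8.72622248e+01, -4.89212533e+00]), 'qd': array([-0.0527367 , -0.1922018 , -0.07465712, -0.01397866,  0.05941631,
        0.05358179]), 'joint_efforts': array([ 1.32339697e-03, -5.70950174e+01, -5.01942015e+01, -1.16773908e-04,
        8.07938719e-03,  4.82338658e-05]), 'tool_pos': array([ 204.96900675, -563.40505688,  255.32555712]), 'tcp_rot': array([-1.79901917e+02, -8.61650844e-03,  1.99845393e+01]), 'ft_force': array([-0.03852279,  0.64661714, -0.59179632]), 'wrist_torque': array([ 0.03063899, -0.04477708, -0.05075169]), 'grip_force': 0.0, 'finger_gap': 85.35717188591158}
```

View pics/t0.png

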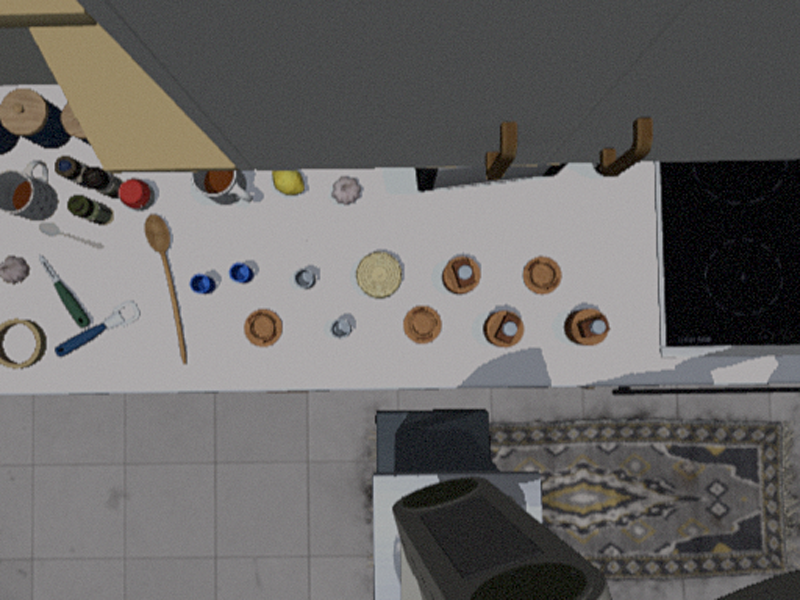

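View pics/s0.png

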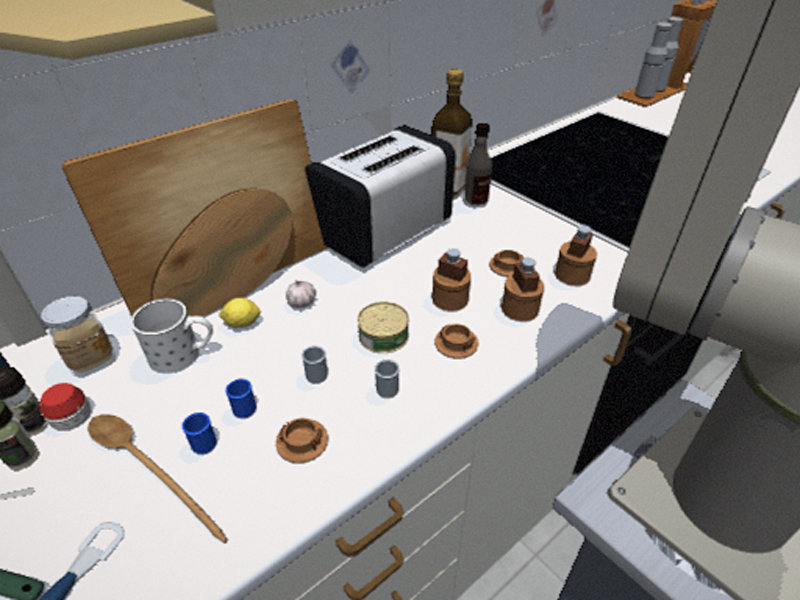

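The top view shows three shells (263,327), (422,324), (542,275), three lids (462,273), (504,328), (587,326), two steel pots (307,277), (342,325), the tin (379,274), and two blue decoy cups (203,284), (241,272). I'm choosing the grey pots. Next is a close crop.

Run:
```python
from h import *
a=load('top0')
def P(n,u,v,z): print(n,px2w(a,u*.64,v*.64,z).round(0)[:2])
for n,u,v,z in [('kL',263,327,20),('kM',422,324,20),('kR',542,275,20),('lid1',465,272,107),('lid2',510,328,107),('lid3',599,326,107),('pot1',307,277,50),('pot2',343,325,50),('tin',379,272,40)]: P(n,u,v,z)
crop('top0','c1',140,150,400,230,3)
crop('scene0','c2',170,140,400,310,3.4)
```

```text
kL [433. 358.]
kM [434.  59.]
kR [ 523. -168.]
lid1 [523. -14.]
lid2 [424. -90.]
lid3 [ 425. -244.]
pot1 [524. 270.]
pot2 [434. 205.]
tin [532. 137.]
```

View pics/c1.png

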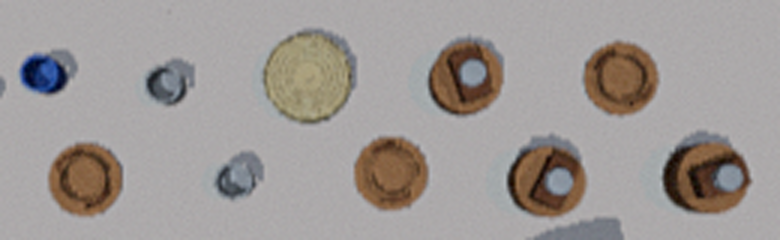

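View pics/c2.png

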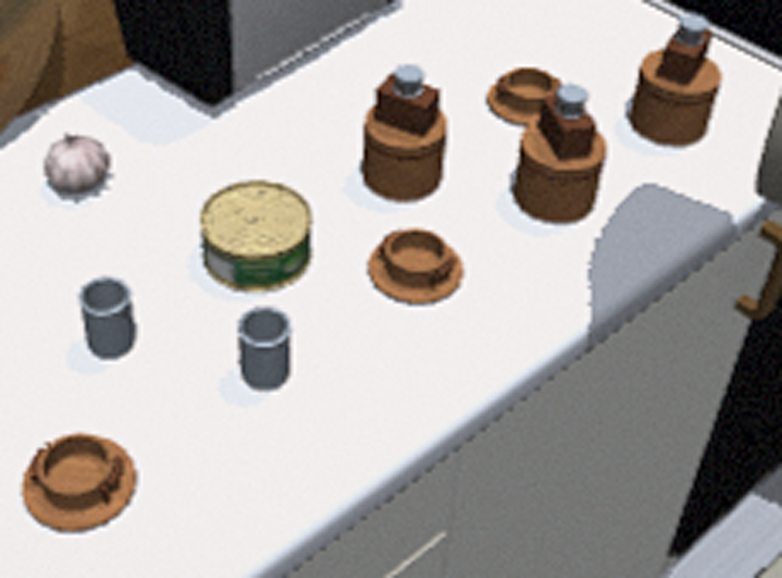

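Both grey pots stand upright and the shells show dark lugs. I'm moving to survey with the wrist camera.

Request:
apply_moves --angular '[[0,0,0],[0,0,0],[0,0,0],[0,0,0],[0,0,0],[0,0,0],[0,0,0],[0,0,1],[0,0,1],[0,0,1],[0,0,1],[0,0,1],[0,0,1],[0,0,1],[0,0,1],[0,0,0.75],[0,0,0],[0,0,0]]' --travel '[[0.8,0.9,0.2],[0.8,0.9,0.2],[0.8,0.9,0.2],[0.8,0.9,0.2],[0.8,0.9,0.2],[0.8,0.9,0.2],[0.7,0.9,0.2],[0,1,0],[0,1,0],[0,1,0],[0,1,0],[0,1,0],[0,1,0],[0,1,0],[0,1,0],[0,0.8,0],[0,0,0],[0,0,0]]' --jaw '[1,1,1,1,1,1,1,1,1,1,1,1,1,1,1,1,1,1]'

```text
time: 2.35
tool_pos: [424.9, 39.8, 312.0]
tcp_rot: [-180.0, 0.0, 89.9]
ft_force: [-0.1, 0.3, 0.3]
finger_gap: 85.4
grip_force: 0.0
```

Run:
```python
from h import *
s=snap('wrist','w1'); print(s['mount'],s['fx'],s['state']['tool_pos'],s['state']['tcp_rot'])
```

```text
[[-3.46320714e-04 -9.66004843e-01 -2.58523740e-01  6.57473543e+01]
 [ 9.99999633e-01 -5.37104862e-04  6.67348039e-04 -1.54027539e+00]
 [-7.83515795e-04 -2.58523414e-01  9.66004674e-01 -1.18273353e+02]
 [ 0.00000000e+00  0.00000000e+00  0.00000000e+00  1.00000000e+00]] 292.2383699149433 [425.01156425  39.52724269 312.09529894] [-1.79976498e+02  1.94302283e-02  8.98996032e+01]
```

View pics/w1.png

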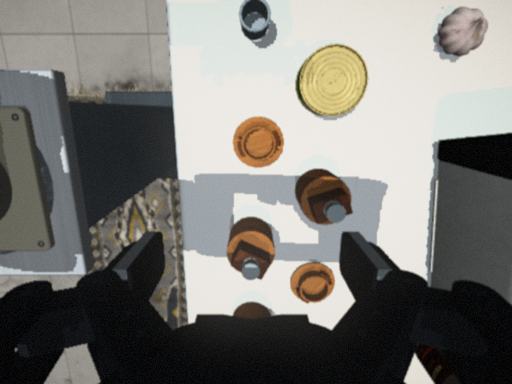

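```bash
cat >> h.py <<'E'
from scipy.spatial.transform import Rotation as Ro
def wr(s):
    if 'mount' in s:
        st=s['state'];T=np.eye(4);T[:3,:3]=Ro.from_euler('xyz',st['tcp_rot'],degrees=True).as_matrix();T[:3,3]=st['tool_pos']
        W=np.linalg.inv(T@np.array(s['mount']));s['R']=W[:3,:3];s['t']=W[:3,3]
    return s
def ortho(f,c,z,half=50,N=390):
    """patch: image up=+x world, image left=+y world"""
    s=wr(load(f)); im=cv2.imread('pics/'+f+'.png')
    cor=[(half,half),(half,-half),(-half,-half),(-half,half)]
    src=np.float32([w2px(s,[c[0]+a,c[1]+b,z]) for a,b in cor]); dst=np.float32([(0,0),(N,0),(N,N),(0,N)])
    p=cv2.warpPerspective(im,cv2.getPerspectiveTransform(src,dst),(N,N),flags=cv2.INTER_CUBIC)
    cv2.line(p,(N//2-6,N//2),(N//2+6,N//2),(0,255,0),1);cv2.line(p,(N//2,N//2-6),(N//2,N//2+6),(0,255,0),1)
    return p
E
python3 - <<'E'
from h import *
cv2.imwrite('pics/o1.png',np.vstack([np.hstack([ortho('w1',(434,59),21,N=299),ortho('w1',(523,-168),21,N=299)]),np.hstack([ortho('w1',(523,-14),90,N=299),ortho('w1',(424,-90),90,N=299)])]))
E
```

```text
(no output)
```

View pics/o1.png

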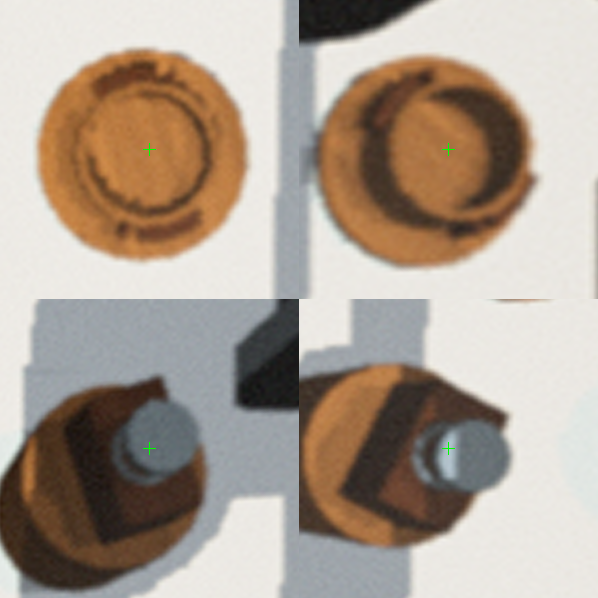

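kM's lugs lie about 16° from world x (patch pixels (125,77) and (168,228)), with its centre near (433,60). Next I look at the left side.

Request:
apply_moves --angular '[[0,0,0],[0,0,0],[0,0,0],[0,0,0],[0,0,0],[0,0,0],[0,0,0],[0,0,0]]' --travel '[[0.1,0.9,-0.4],[0.1,0.9,-0.4],[0,0.9,-0.4],[0,0.9,-0.4],[0,0.9,-0.4],[0,0.9,-0.4],[0,0,0],[0,0,0]]' --jaw '[1,1,1,1,1,1,1,1]'

```text
time: 3.4
tool_pos: [433.5, 255.1, 216.3]
tcp_rot: [-180.0, 0.0, 89.9]
ft_force: [0.5, -0.5, -0.2]
finger_gap: 85.7
grip_force: 0.0
```

Run:
```python
from h import *
snap('wrist','w2'); print(r.sense()['tool_pos'])
cv2.imwrite('pics/o2.png',np.vstack([np.hstack([ortho('w2',(433,358),21,N=299),ortho('w2',(524,270),50,N=299)]),np.hstack([ortho('w2',(434,205),50,N=299),cv2.resize(cv2.imread('pics/w2.png'),(299,299))])]))
```

```text
[433.6867123  255.03854275 216.72950553]
```

View pics/o2.png

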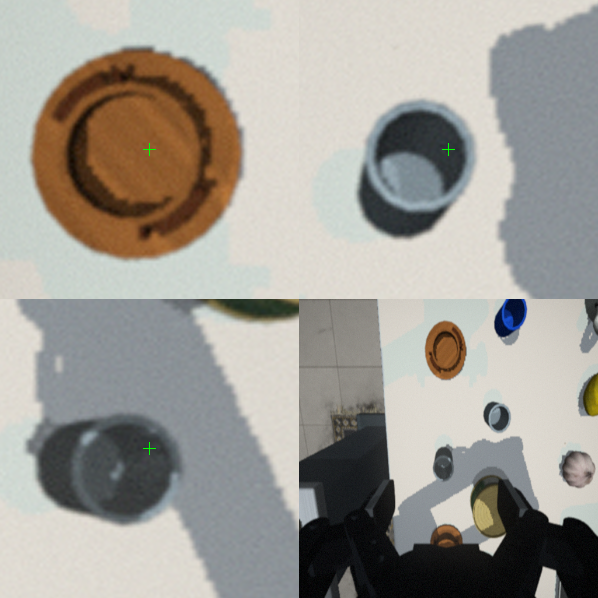

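Left shell kL is at about (432,362) with lug axis about 44.5°. pot1 is near (522,279) and pot2 near (428,212). I grasp pot2, squeezing in two directions to centre it.

Request:
apply_moves --angular '[[0,0,0],[0,0,0],[0,0,0],[0,0,0],[0,0,0],[0,0,0],[0,0,0],[0,0,0],[0,0,0],[0,0,0],[0,0,0],[0,0,0],[0,0,0]]' --travel '[[-0.1,-0.8,-0.7],[-0.04,-0.28,-0.8],[0,0,-0.9],[0,0,-0.8],[0,0,-0.6],[0,0,-0.38],[0,0,0],[0,0,0],[0,0,0],[0,0,0],[0,0,0],[0,0,0],[0,0,0]]' --jaw '[1,1,1,1,1,1,1,0,0,0,0,0,0]' --force 25

```text
time: 5.08
tool_pos: [428.2, 213.2, 50.2]
tcp_rot: [179.9, -0.0, 90.0]
ft_force: [0.0, 0.0, 5.0]
finger_gap: 36.2
grip_force: 24.6
```

Request:
apply_moves --angular '[[0,0,0],[0,0,0],[0,0,1],[0,0,1],[0,0,1],[0,0,1],[0,0,1],[0,0,1],[0,0,1],[0,0,1],[0,0,1],[0,0,1],[0,0,1],[0,0,0.25],[0,0,0],[0,0,0],[0,0,0],[0,0,0],[0,0,0],[0,0,0]]' --travel '[[0,0,0],[0,0,0],[0,0,0],[0,0,0],[0,0,0],[0,0,0],[0,0,0],[0,0,0],[0,0,0],[0,0,0],[0,0,0],[0,0,0],[0,0,0],[0,0,0],[0,0,0],[0,0,0],[0,0,0],[0,0,0],[0,0,0],[0,0,0]]' --jaw '[0.8,0.8,0.8,0.8,0.8,0.8,0.8,0.8,0.8,0.8,0.8,0.8,0.8,0.8,0,0,0,0,0,0]'

```text
time: 7.58
tool_pos: [427.6, 212.9, 49.2]
tcp_rot: [-180.0, 0.0, 180.0]
ft_force: [-0.5, -0.9, 3.3]
finger_gap: 36.3
grip_force: 25.2
```

Request:
apply_moves --angular '[[0,0,0],[0,0,0],[0,0,0],[0,0,0],[0,0,0],[0,0,0],[0,0,0],[0,0,0]]' --travel '[[0,0,0.8],[0,-0.5,0.8],[0.03,-0.8,0.1],[0.03,-0.8,0],[0.03,-0.8,0],[0.04,-0.93,0],[0,0,0],[0,0,0]]' --jaw '[0,0,0,0,0,0,0,0]'

```text
time: 8.57
tool_pos: [432.5, 59.9, 116.8]
tcp_rot: [180.0, -0.0, 179.9]
ft_force: [-0.5, 0.7, -0.5]
finger_gap: 35.6
grip_force: 25.5
```

Run:
```python
from h import *
snap('wrist','w3'); snap('scene','s3'); print(r.sense()['tool_pos'])
im=cv2.imread('pics/w3.png'); s=load('s3'); u,v=w2px(s,[433,60,40]).astype(int)
c=cv2.resize(cv2.imread('pics/s3.png')[v-55:v+45,u-50:u+50],(400,400),interpolation=cv2.INTER_CUBIC)
cv2.imwrite('pics/o3.png',np.hstack([cv2.resize(im,(400,400)),c]))
```

```text
[432.52555522  60.45950161 116.90746607]
```

View pics/o3.png

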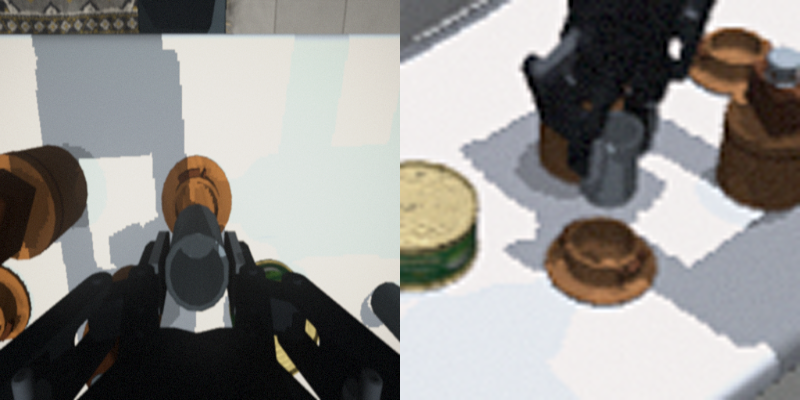

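Run:
```python
from h import *
s=load('s3'); u,v=w2px(s,[433,60,40]).astype(int)
for X in ([433,60,24],[433,60,0],[433,60,6],[432.5,60.2,67],[432.5,60.2,117],[443,60,24],[433,70,24]): print(X,((w2px(s,X)-[u-50,v-55])*4+[400,0]).round(0))
# orange foot disc fit in wrist
im=cv2.cvtColor(cv2.imread('pics/s3.png')[v-55:v+45,u-50:u+50],cv2.COLOR_BGR2HSV)
m=cv2.inRange(im,(3,110,70),(22,255,255)); m[:50]=0
n,l,st,c=cv2.connectedComponentsWithStats(m); i=1+st[1:,4].argmax(); print(st[i]*4,c[i]*4+[400,0])
```

```text
[433, 60, 24] [602. 240.]
[433, 60, 0] [599. 267.]
[433, 60, 6] [600. 260.]
[432.5, 60.2, 67] [607. 190.]
[432.5, 60.2, 117] [612. 128.]
[443, 60, 24] [591. 232.]
[433, 70, 24] [591. 247.]
[ 148  224  108   80 1336] [597.37724551 266.69461078]
```

Request:
apply_moves --angular '[[0,0,0],[0,0,0],[0,0,0],[0,0,0],[0,0,0],[0,0,0],[0,0,0],[0,0,0]]' --travel '[[0,-0.01,-0.5],[0,0,-0.4],[0,0,-0.2],[0,0,-0.15],[0,0,-0.13],[0,0,-0.13],[0,0,0],[0,0,0]]' --jaw '[0,0,0,0,0,0,0,0]'

```text
time: 9.68
tool_pos: [432.9, 59.3, 56.9]
tcp_rot: [-180.0, 0.0, 180.0]
ft_force: [-0.3, -0.1, -0.6]
finger_gap: 35.8
grip_force: 25.5
```

Request:
apply_moves --angular '[[0,0,0],[0,0,0],[0,0,0],[0,0,0],[0,0,0],[0,0,0],[0,0,0],[0,0,0],[0,0,0],[0,0,0],[0,0,0],[0,0,0],[0,0,0]]' --travel '[[0,0,0],[0,0,0],[0,0,0],[0,0,0.8],[0,0,1],[0.37,0.91,0.05],[0.37,0.92,0],[0.37,0.92,0],[0.37,0.92,0],[0.37,0.92,0],[0.37,0.9,0],[0,0,0],[0,0,0]]' --jaw '[0.8,0.8,0.8,0.8,0.8,1,1,1,1,1,1,1,1]'

```text
time: 11.3
tool_pos: [521.1, 278.6, 130.2]
tcp_rot: [-180.0, -0.1, -180.0]
ft_force: [-0.0, -0.2, -0.3]
finger_gap: 85.4
grip_force: 0.0
```

Run:
```python
from h import *
snap('wrist','w4'); snap('scene','s4'); print(r.sense()['tool_pos'])
im=cv2.imread('pics/w4.png'); s=load('s4'); u,v=w2px(s,[433,60,30]).astype(int)
c=cv2.resize(cv2.imread('pics/s4.png')[v-40:v+40,u-40:u+40],(400,400),interpolation=cv2.INTER_CUBIC)
cv2.imwrite('pics/o4.png',np.hstack([cv2.resize(im,(400,400)),c]))
```

```text
[521.19064606 278.08464802 130.51880175]
```

View pics/o4.png

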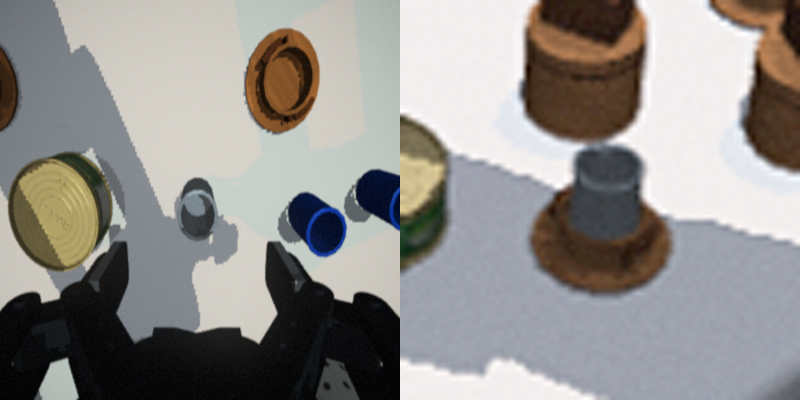

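Pot2 stands in kM. pot1's rim is at wrist pixel about (251,206); I check that against my estimate.

Run:
```python
from h import *
s=wr(load('w4'))
print(w2px(s,[522,279,50]), px2w(s,195*1.28,206*.96,50))
for u,v in ((262*1.28,100*.96),): pass
print(px2w(s,286*1.28,79*.96,24), px2w(s,282*1.28,81*.96,6))
# pot blob, dark grey low-sat
im=cv2.cvtColor(cv2.imread('pics/w4.png'),cv2.COLOR_BGR2HSV)
```

```text
[252.09078975 207.35866414] [514.81493259 277.23394309  50.        ]
[430.85712574 361.3070159   24.        ] [430.371198   364.05166129   6.        ]
```

Request:
apply_moves --angular '[[0,0,0],[0,0,0],[0,0,0],[0,0,0],[0,0,0],[0,0,0],[0,0,0],[0,0,0],[0,0,0],[0,0,0]]' --travel '[[0,0,-0.8],[0,0,-0.7],[0,0,-0.5],[0,0,0],[0,0,0],[0,0,0],[0,0,0],[0,0,0],[0,0,0],[0,0,0]]' --jaw '[1,1,1,1,0,0,0,0,0,0]'

```text
time: 12.65
tool_pos: [522.3, 279.3, 52.0]
tcp_rot: [180.0, 0.1, 180.0]
ft_force: [-1.7, -0.1, 6.0]
finger_gap: 34.6
grip_force: 25.2
```

Request:
apply_moves --angular '[[0,0,0],[0,0,0],[0,0,-1],[0,0,-1],[0,0,-1],[0,0,-1],[0,0,-1],[0,0,-1],[0,0,-1],[0,0,-1],[0,0,-1],[0,0,-1],[0,0,-1],[0,0,-0.25],[0,0,0],[0,0,0],[0,0,0],[0,0,0],[0,0,0],[0,0,0]]' --travel '[[0,0,0],[0,0,0],[0,0,0],[0,0,0],[0,0,0],[0,0,0],[0,0,0],[0,0,0],[0,0,0],[0,0,0],[0,0,0],[0,0,0],[0,0,0],[0,0,0],[0,0,0],[0,0,0],[0,0,0],[0,0,0],[0,0,0],[0,0,0]]' --jaw '[0.8,0.8,0.8,0.8,0.8,0.8,0.8,0.8,0.8,0.8,0.8,0.8,0.8,0.8,0,0,0,0,0,0]'

```text
time: 15.15
tool_pos: [521.5, 279.0, 50.8]
tcp_rot: [180.0, -0.0, 90.0]
ft_force: [-0.4, -0.8, 2.3]
finger_gap: 34.3
grip_force: 25.4
```

Request:
apply_moves --angular '[[0,0,0],[0,0,0],[0,0,0],[0,0,0],[0,0,0],[0,0,0],[0,0,0]]' --travel '[[0,0,0.8],[0,0,0.85],[-0.75,0.7,0],[-0.75,0.7,0],[-0.75,0.68,0],[0,0,0],[0,0,0]]' --jaw '[0,0,0,0,0,0,0]'

```text
time: 16.02
tool_pos: [431.6, 361.9, 116.4]
tcp_rot: [180.0, 0.0, 90.0]
ft_force: [-0.2, -0.4, -1.4]
finger_gap: 34.5
grip_force: 25.4
```

Run:
```python
from h import *
s=snap('scene','s5'); p=r.sense()['tool_pos']; print(p)
u,v=w2px(s,[432,362,40]).astype(int)
c=cv2.resize(cv2.imread('pics/s5.png')[v-60:v+50,u-55:u+55],(550,550),interpolation=cv2.INTER_CUBIC)
cv2.imwrite('pics/o5.png',c)
for X in ([431.5,362.3,24],[431.5,362.3,0],[431.5,362.3,6],p-[0,0,50],p): print(((w2px(s,X)-[u-55,v-60])*5).round(0))
```

```text
[431.96149099 361.61579781 116.51596822]
[283. 328.]
[290. 361.]
[288. 353.]
[271. 264.]
[256. 184.]
```

View pics/o5.png

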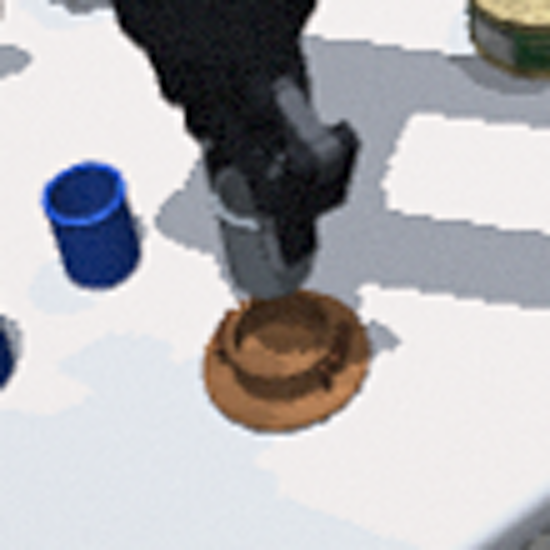

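Request:
apply_moves --angular '[[0,0,0],[0,0,0],[0,0,0],[0,0,0],[0,0,0],[0,0,0],[0,0,0],[0,0,0]]' --travel '[[0,0.01,-0.5],[0,0,-0.35],[0,0,-0.2],[0,0,-0.15],[0,0,-0.13],[0,0,-0.13],[0,0,0],[0,0,0]]' --jaw '[0,0,0,0,0,0,0,0]'

```text
time: 17.08
tool_pos: [431.6, 362.7, 58.6]
tcp_rot: [180.0, -0.0, 90.0]
ft_force: [-0.5, -0.5, -0.9]
finger_gap: 34.4
grip_force: 25.4
```

Request:
apply_moves --angular '[[0,0,0],[0,0,0],[0,0,0],[0,0,0],[0,0,0],[0,0,0],[0,0,0],[0,0,0],[0,0,0],[0,0,0],[0,0,0],[0,0,0],[0,0,0],[0,0,0],[0,0,0],[0,0,0],[0,0,0],[0,0,0]]' --travel '[[0,0,0],[0,0,0],[0,0,0],[0,0,0.9],[0,0,1],[0.1,-0.94,0.2],[0.1,-0.94,0.2],[0.1,-0.94,0.2],[0.1,-0.94,0.2],[0.1,-0.94,0.2],[0.1,-0.94,0.2],[0.1,-0.94,0.2],[0.1,-0.94,0.2],[0.1,-0.94,0.2],[0.1,-0.94,0.2],[0.1,-0.94,0.2],[0,0,0],[0,0,0]]' --jaw '[0.8,0.8,0.8,0.8,0.8,1,1,1,1,1,1,1,1,1,1,1,1,1]'

```text
time: 19.32
tool_pos: [475.3, -50.8, 222.1]
tcp_rot: [-180.0, -0.0, 89.9]
ft_force: [0.3, -0.3, 1.0]
finger_gap: 85.4
grip_force: 0.0
```

Run:
```python
from h import *
snap('wrist','w6'); snap('scene','s6'); print(r.sense()['tool_pos'])
s=load('s6'); u,v=w2px(s,[432,362,30]).astype(int)
c=cv2.resize(cv2.imread('pics/s6.png')[v-40:v+40,u-40:u+40],(299,299),interpolation=cv2.INTER_CUBIC)
cv2.imwrite('pics/o6.png',np.vstack([np.hstack([ortho('w6',(523,-14),90,N=299),ortho('w6',(424,-90),90,N=299)]),np.hstack([c,cv2.resize(cv2.imread('pics/w6.png'),(299,299))])]))
```

```text
[475.21951488 -50.19883074 221.93245208]
```

View pics/o6.png

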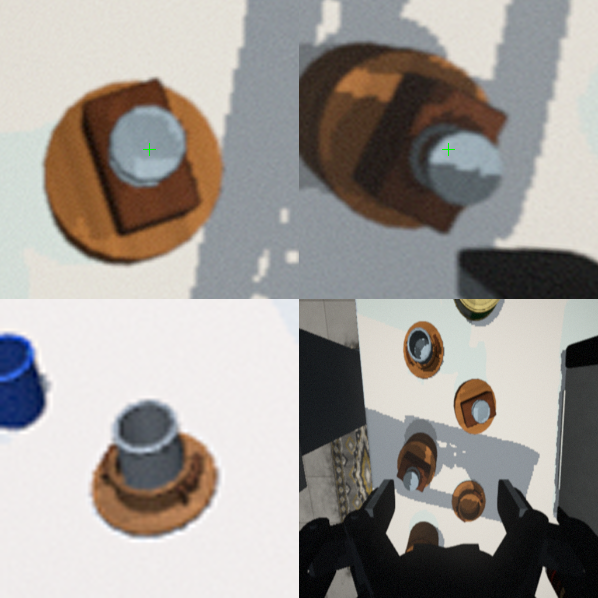

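Pot1 sits in kL. lid1 is at about (521,-11) with x axis about 109°. I grasp lid1 first across its bar length (to centre it), then across its thickness.

Request:
apply_moves --angular '[[0,0,0.8],[0,0,0.8],[0,0,0.85],[0,0,0],[0,0,0],[0,0,0],[0,0,0],[0,0,0],[0,0,0],[0,0,0],[0,0,0]]' --travel '[[0.4,0.35,-0.7],[0.4,0.35,-0.7],[0.34,0.28,-0.7],[0,0,-0.6],[0,0,-0.45],[0,0,-0.22],[0,0,0],[0,0,0],[0,0,0],[0,0,0],[0,0,0]]' --jaw '[1,1,1,1,1,1,1,0,0,0,0]'

```text
time: 20.8
tool_pos: [521.9, -12.0, 88.6]
tcp_rot: [179.9, 0.1, 109.6]
ft_force: [0.3, 0.2, 6.5]
finger_gap: 45.4
grip_force: 28.8
```

Request:
apply_moves --angular '[[0,0,0],[0,0,0],[0,0,1],[0,0,1],[0,0,1],[0,0,1],[0,0,1],[0,0,1],[0,0,1],[0,0,1],[0,0,1],[0,0,1],[0,0,1],[0,0,0.25],[0,0,0],[0,0,0],[0,0,0],[0,0,0],[0,0,0],[0,0,0]]' --travel '[[0,0,0],[0,0,0],[0,0,0],[0,0,0],[0,0,0],[0,0,0],[0,0,0],[0,0,0],[0,0,0],[0,0,0],[0,0,0],[0,0,0],[0,0,0],[0,0,0],[0,0,0],[0,0,0],[0,0,0],[0,0,0],[0,0,0],[0,0,0]]' --jaw '[1,1,1,1,1,1,1,1,1,1,1,1,1,1,0,0,0,0,0,0]' --force 45

```text
time: 23.3
tool_pos: [521.1, -11.9, 87.6]
tcp_rot: [-180.0, 0.0, -160.4]
ft_force: [-0.3, -0.0, 0.7]
finger_gap: 27.1
grip_force: 49.7
```

Request:
apply_moves --angular '[[0,0,0],[0,0,0],[0,0,0],[0,0,0],[0,0,0],[0,0,0],[0,0,0],[0,0,0],[0,0,0],[0,0,0],[0,0,0],[0,0,0],[0,0,0],[0,0,0],[0,0,0]]' --travel '[[0,0,0.85],[0,0,0.85],[0,0,0.85],[-0.22,0.94,0],[-0.22,0.94,0],[-0.22,0.94,0],[-0.22,0.94,0],[-0.22,0.94,0],[-0.22,0.94,0],[-0.22,0.94,0],[-0.22,0.94,0],[-0.24,0.92,0],[-0.24,0.92,0],[0,0,0],[0,0,0]]' --jaw '[0,0,0,0,0,0,0,0,0,0,0,0,0,0,0]'

```text
time: 25.18
tool_pos: [431.2, 362.1, 188.9]
tcp_rot: [-180.0, -0.1, -160.4]
ft_force: [0.2, 0.0, -2.6]
finger_gap: 27.6
grip_force: 49.4
```

Run:
```python
from h import *
s=snap('scene','s7'); p=r.sense()['tool_pos']; print(p,r.sense()['tcp_rot'],r.sense()['finger_gap'])
u,v=w2px(s,[432,362,80]).astype(int)
c=cv2.resize(cv2.imread('pics/s7.png')[v-65:v+75,u-70:u+70],(560,560),interpolation=cv2.INTER_CUBIC)
cv2.imwrite('pics/o7.png',c)
for X in ([431.5,362.3,56],[431.5,362.3,6],p-[0,0,87],p-[0,0,29]): print(((w2px(s,X)-[u-70,v-65])*4).round(0))
```

```text
[431.48149494 361.71258816 189.01160892] [-1.79962186e+02 -4.84962422e-02 -1.60433680e+02] 27.374167410699943
[287. 293.]
[298. 350.]
[277. 235.]
[261. 155.]
```

View pics/o7.png

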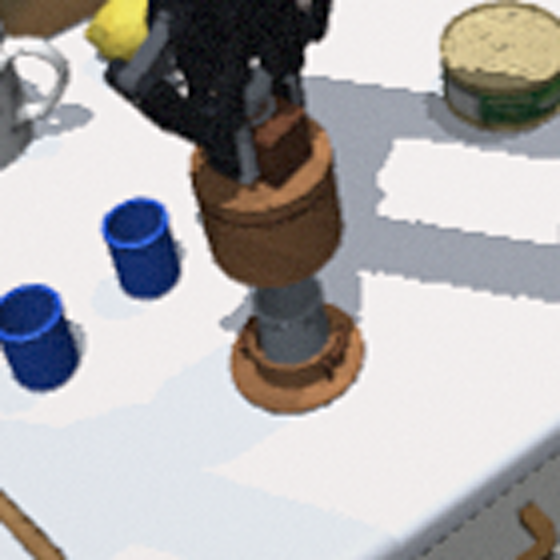

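Lid and pot are aligned in the image. Lowering.

Request:
apply_moves --angular '[[0,0,0],[0,0,0],[0,0,0],[0,0,0],[0,0,0],[0,0,0],[0,0,0],[0,0,0],[0,0,0],[0,0,0],[0,0,0]]' --travel '[[0,0.01,-0.5],[0,0,-0.5],[0,0,-0.4],[0,0,-0.3],[0,0,-0.2],[0,0,-0.15],[0,0,-0.12],[0,0,-0.1],[0,0,-0.07],[0,0,0],[0,0,0]]' --jaw '[0,0,0,0,0,0,0,0,0,0,0]'

```text
time: 26.6
tool_pos: [431.4, 363.0, 95.9]
tcp_rot: [180.0, -0.0, -160.4]
ft_force: [-0.5, 0.8, -3.5]
finger_gap: 27.6
grip_force: 49.4
```

Request:
apply_moves --angular '[[0,0,0],[0,0,0],[0,0,-0.6],[0,0,-0.6],[0,0,-0.6],[0,0,-0.6],[0,0,-0.6],[0,0,-0.6],[0,0,-0.6],[0,0,-0.6],[0,0,-0.6],[0,0,-0.6],[0,0,-0.6],[0,0,-0.6],[0,0,-0.6],[0,0,-0.3],[0,0,0],[0,0,0]]' --travel '[[0,0,-0.04],[0,0,0],[0,0,0],[0,0,0],[0,0,0],[0,0,0],[0,0,0],[0,0,0],[0,0,0],[0,0,0],[0,0,0],[0,0,0],[0,0,0],[0,0,0],[0,0,0],[0,0,0],[0,0,0],[0,0,0]]' --jaw '[0,0,0,0,0,0,0,0,0,0,0,0,0,0,0,0,0,0]'

```text
time: 28.85
tool_pos: [431.8, 363.4, 94.6]
tcp_rot: [179.9, -0.0, 134.8]
ft_force: [0.5, 5.0, -3.0]
finger_gap: 27.0
grip_force: 49.3
```

Run:
```python
from h import *
s=r.sense(); print(s['tool_pos'],s['tcp_rot'],s['ft_force'],s['wrist_torque'],s['joint_pos'].round(0))
```

```text
[431.8197565  363.35326845  94.64356151] [ 1.79926913e+02 -3.68999414e-03  1.34839402e+02] [ 0.48755812  5.00918046 -2.98393518] [ 0.91348047 -0.15925203  0.08282094] [ 35.  10. 100.   0.  70. -10.]
```

Request:
apply_moves --angular '[[0,0,0],[0,0,0],[0,0,0],[0,0,0],[0,0,0],[0,0,0],[0,0,0],[0,0,0],[0,0,0],[0,0,0],[0,0,0]]' --travel '[[0,0,0],[0,0,0],[0,0,0],[0,0,0.7],[0,0,0.8],[0,0,0],[0,0,0],[0,0,0],[0,0,0],[0,0,0],[0,0,0]]' --jaw '[0.8,0.8,0.8,0.8,0.8,0,0,0,0,0,0]'

```text
time: 30.22
tool_pos: [431.4, 362.9, 154.1]
tcp_rot: [-180.0, -0.0, 134.8]
ft_force: [0.7, 0.9, -0.6]
finger_gap: -0.1
grip_force: 0.0
```

Run:
```python
from h import *
s=snap('scene','s8'); p=r.sense()['tool_pos']; print(p,r.sense()['finger_gap'])
u,v=w2px(s,[432,362,80]).astype(int)
c=cv2.resize(cv2.imread('pics/s8.png')[v-65:v+75,u-70:u+70],(560,560),interpolation=cv2.INTER_CUBIC)
for X in ([431.5,362.3,113],[431.5,362.3,6]):
    q=((w2px(s,X)-[u-70,v-65])*4).round(0); print(q); cv2.circle(c,tuple(q.astype(int).tolist()),2,(0,255,0),-1)
# bar axis along lid y = 44.5+90 at z=64 bar bottom edges, expected corners top
a=np.radians(44.5); ex=np.array([np.cos(a),np.sin(a),0]);ey=np.array([-ex[1],ex[0],0])
pts=[((w2px(s,np.array([431.5,362.3,96])+14*i*ex+23*j*ey)-[u-70,v-65])*4).astype(int) for i,j in((1,1),(1,-1),(-1,-1),(-1,1))]
cv2.polylines(c,[np.array(pts)],True,(0,255,0),1)
cv2.imwrite('pics/o8.png',c)
```

```text
[431.42003398 362.92017073 154.12929385] 0.11376427810722663
[273. 221.]
[298. 350.]
```

View pics/o8.png

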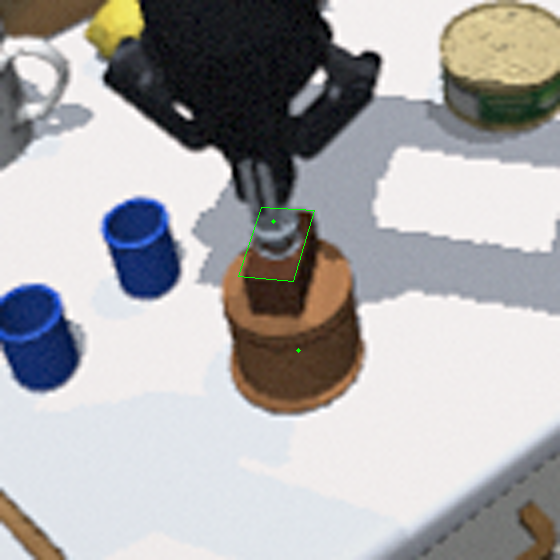

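Request:
apply_moves --angular '[[0,0,0],[0,0,0],[0,0,0],[0,0,0],[0,0,0],[0,0,0],[0,0,0]]' --travel '[[0,0,-0.35],[0,0,-0.07],[0,0,-0.07],[0,0,-0.07],[0,0,-0.07],[0,0,0],[0,0,0]]' --jaw '[0,0,0,0,0,0,0]'

```text
time: 31.15
tool_pos: [431.5, 363.0, 129.2]
tcp_rot: [180.0, 0.0, 134.8]
ft_force: [0.5, -0.5, 2.6]
finger_gap: -0.1
grip_force: 1.2
```

Request:
apply_moves --angular '[[0,0,0],[0,0,0],[0,0,0],[0,0,0]]' --travel '[[0,0,-0.02],[0,0,-0.02],[0,0,0],[0,0,0]]' --jaw '[0,0,0,0]'

```text
time: 31.65
tool_pos: [431.6, 363.0, 128.0]
tcp_rot: [180.0, 0.0, 134.8]
ft_force: [-1.9, -0.6, 5.7]
finger_gap: -0.1
grip_force: 3.1
```

Request:
apply_moves --angular '[[0,0,0],[0,0,0],[0,0,0],[0,0,0]]' --travel '[[0,0,-0.02],[0,0,-0.01],[0,0,0],[0,0,0]]' --jaw '[0,0,0,0]'

```text
time: 32.15
tool_pos: [431.9, 363.2, 128.0]
tcp_rot: [179.9, 0.0, 134.8]
ft_force: [-3.7, -3.5, 13.3]
finger_gap: 0.3
grip_force: 6.9
```

The plunger is on its stop (force rises with no travel). Next is lid2.

Request:
apply_moves --angular '[[0,0,0],[0,0,0],[0,0,-0.8],[0,0,-0.8],[0,0,-0.8],[0,0,-0.8],[0,0,-0.8],[0,0,-0.8],[0,0,-0.8],[0,0,-0.8],[0,0,-0.8],[0,0,-0.8],[0,0,-0.85],[0,0,0],[0,0,0],[0,0,0]]' --travel '[[0,0,0.8],[0,0,0.8],[-0.02,-0.95,0.05],[-0.02,-0.95,0.05],[-0.02,-0.95,0.05],[-0.02,-0.95,0.05],[-0.02,-0.95,0.05],[-0.02,-0.95,0.05],[-0.02,-0.95,0.05],[-0.02,-0.95,0.05],[-0.02,-0.95,0.05],[-0.02,-0.95,0.05],[0,-0.95,0],[0,-0.88,0],[0,0,0],[0,0,0]]' --jaw '[0,0,1,1,1,1,1,1,1,1,1,1,1,1,1,1]'

```text
time: 34.15
tool_pos: [423.2, -89.9, 209.9]
tcp_rot: [-179.9, -0.0, 64.0]
ft_force: [0.6, -0.2, -0.6]
finger_gap: 85.2
grip_force: 0.0
```

Run:
```python
from h import *
snap('wrist','w9'); snap('scene','s9'); print(r.sense()['tool_pos'],r.sense()['tcp_rot'])
s=load('s9'); u,v=w2px(s,[432,362,80]).astype(int)
c=cv2.resize(cv2.imread('pics/s9.png')[v-45:v+35,u-40:u+40],(299,299),interpolation=cv2.INTER_CUBIC)
w=load('s9'); u,v=w2px(w,[433,60,40]).astype(int)
c2=cv2.resize(cv2.imread('pics/s9.png')[v-45:v+35,u-40:u+40],(299,299),interpolation=cv2.INTER_CUBIC)
cv2.imwrite('pics/o9.png',np.vstack([np.hstack([ortho('w9',(424,-90),90,N=299),c]),np.hstack([c2,cv2.resize(cv2.imread('pics/w9.png'),(299,299))])]))
```

```text
[423.38592453 -89.39762881 210.06655294] [-1.79968066e+02 -1.32062516e-02  6.40393190e+01]
```

View pics/o9.png

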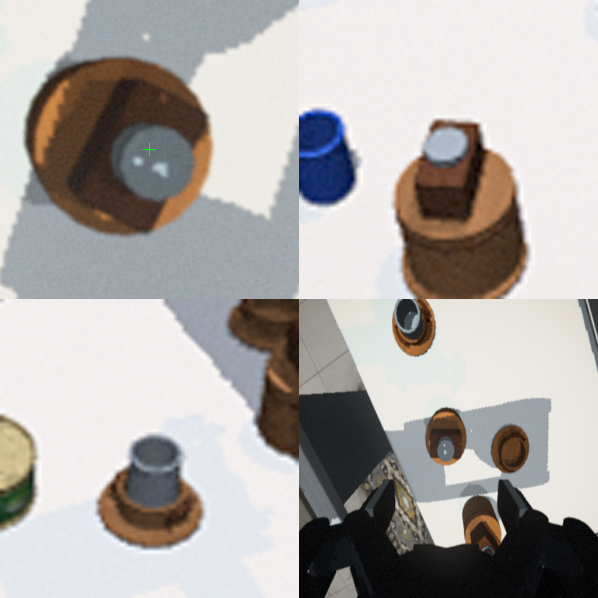

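lid2 is at about (423,-87) with x axis 64°; lid1's plunger looks pressed and pot2 is still in kM.

Request:
apply_moves --angular '[[0,0,0],[0,0,0],[0,0,0],[0,0,0],[0,0,0],[0,0,0],[0,0,0],[0,0,0],[0,0,0],[0,0,0]]' --travel '[[0,0.05,-0.9],[0,0,-0.9],[0,0,-0.7],[0,0,-0.4],[0,0,-0.16],[0,0,0],[0,0,0],[0,0,0],[0,0,0],[0,0,0]]' --jaw '[1,1,1,1,1,1,0,0,0,0]' --force 25

```text
time: 35.5
tool_pos: [424.0, -88.5, 88.8]
tcp_rot: [179.9, -0.0, 64.0]
ft_force: [-2.2, 0.3, 6.0]
finger_gap: 45.3
grip_force: 27.9
```

Request:
apply_moves --angular '[[0,0,0],[0,0,0],[0,0,1],[0,0,1],[0,0,1],[0,0,1],[0,0,1],[0,0,1],[0,0,1],[0,0,1],[0,0,1],[0,0,1],[0,0,1],[0,0,0.25],[0,0,0],[0,0,0],[0,0,0],[0,0,0],[0,0,0],[0,0,0]]' --travel '[[0,0,0],[0,0,0],[0,0,0],[0,0,0],[0,0,0],[0,0,0],[0,0,0],[0,0,0],[0,0,0],[0,0,0],[0,0,0],[0,0,0],[0,0,0],[0,0,0],[0,0,0],[0,0,0],[0,0,0],[0,0,0],[0,0,0],[0,0,0]]' --jaw '[1,1,1,1,1,1,1,1,1,1,1,1,1,1,0,0,0,0,0,0]' --force 45

```text
time: 38.0
tool_pos: [423.6, -88.3, 88.0]
tcp_rot: [180.0, 0.0, 154.0]
ft_force: [-0.4, 0.6, 1.4]
finger_gap: 27.2
grip_force: 48.1
```

Request:
apply_moves --angular '[[0,0,0],[0,0,0],[0,0,0],[0,0,0.53],[0,0,0.53],[0,0,0.53],[0,0,0.53],[0,0,0],[0,0,0]]' --travel '[[0,0,0.85],[0,0,0.85],[0,0,0.8],[0.06,0.92,0],[0.06,0.92,0],[0.06,0.93,0],[0.05,0.93,0],[0,0,0],[0,0,0]]' --jaw '[0,0,0,0,0,0,0,0,0]'

```text
time: 39.12
tool_pos: [432.4, 59.5, 187.5]
tcp_rot: [-180.0, -0.0, 170.9]
ft_force: [0.2, 0.1, -1.3]
finger_gap: 27.1
grip_force: 47.8
```

Run:
```python
from h import *
s=snap('scene','s10'); p=r.sense()['tool_pos']; print(p,r.sense()['tcp_rot'],r.sense()['finger_gap'])
u,v=w2px(s,[433,60,80]).astype(int)
c=cv2.resize(cv2.imread('pics/s10.png')[v-65:v+75,u-70:u+70],(560,560),interpolation=cv2.INTER_CUBIC)
for X in ([432.7,59.8,56],[432.7,59.8,6],p-[0,0,87],p-[0,0,29]):
    q=((w2px(s,X)-[u-70,v-65])*4).round(0); print(q); cv2.circle(c,tuple(q.astype(int).tolist()),2,(0,255,0),-1)
cv2.imwrite('pics/o10.png',c)
```

```text
[432.50458577  59.16064527 187.6017232 ] [-1.79974108e+02 -2.68997622e-02  1.70894802e+02] 27.43341238793244
[282. 291.]
[277. 348.]
[287. 236.]
[294. 159.]
```

View pics/o10.png

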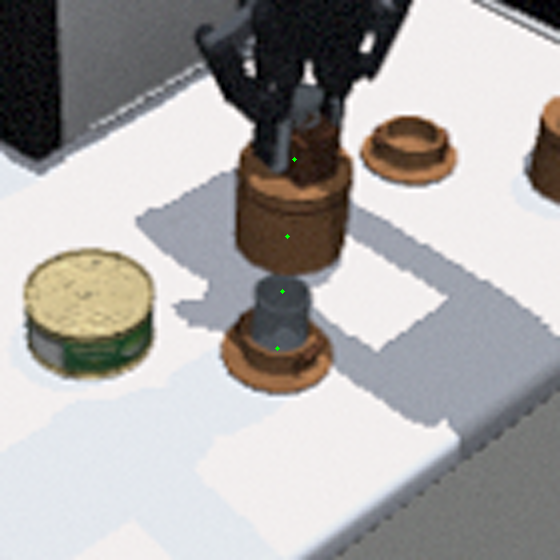

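The lid is over the pot. Lowering; from here I go by force readings, since I have used up the picture views (15 viewed, one over the limit of 14).

Request:
apply_moves --angular '[[0,0,0],[0,0,0],[0,0,0],[0,0,0],[0,0,0],[0,0,0],[0,0,0],[0,0,0],[0,0,0],[0,0,0],[0,0,0]]' --travel '[[0,0.01,-0.5],[0,0,-0.5],[0,0,-0.4],[0,0,-0.3],[0,0,-0.2],[0,0,-0.13],[0,0,-0.1],[0,0,-0.1],[0,0,-0.07],[0,0,0],[0,0,0]]' --jaw '[0,0,0,0,0,0,0,0,0,0,0]'

```text
time: 40.55
tool_pos: [432.8, 60.1, 96.1]
tcp_rot: [180.0, 0.0, 170.9]
ft_force: [-0.1, 0.7, -2.8]
finger_gap: 27.5
grip_force: 47.8
```

Request:
apply_moves --angular '[[0,0,0],[0,0,0],[0,0,-0.6],[0,0,-0.6],[0,0,-0.6],[0,0,-0.6],[0,0,-0.6],[0,0,-0.6],[0,0,-0.6],[0,0,-0.6],[0,0,-0.6],[0,0,-0.6],[0,0,-0.6],[0,0,-0.6],[0,0,-0.6],[0,0,-0.3],[0,0,0],[0,0,0]]' --travel '[[0,0,-0.04],[0,0,0],[0,0,0],[0,0,0],[0,0,0],[0,0,0],[0,0,0],[0,0,0],[0,0,0],[0,0,0],[0,0,0],[0,0,0],[0,0,0],[0,0,0],[0,0,0],[0,0,0],[0,0,0],[0,0,0]]' --jaw '[0,0,0,0,0,0,0,0,0,0,0,0,0,0,0,0,0,0]'

```text
time: 42.8
tool_pos: [432.7, 60.1, 94.3]
tcp_rot: [180.0, 0.0, 106.2]
ft_force: [0.5, 0.6, -1.1]
finger_gap: 27.1
grip_force: 47.7
```

Request:
apply_moves --angular '[[0,0,0],[0,0,0],[0,0,0],[0,0,0],[0,0,0],[0,0,0],[0,0,0],[0,0,0],[0,0,0],[0,0,0],[0,0,0]]' --travel '[[0,0,0],[0,0,0],[0,0,0],[0,0,0.7],[0,0,0.8],[0,0,0],[0,0,0],[0,0,0],[0,0,0],[0,0,0],[0,0,0]]' --jaw '[0.8,0.8,0.8,0.8,0.8,0,0,0,0,0,0]'

```text
time: 44.18
tool_pos: [432.6, 60.1, 154.1]
tcp_rot: [-180.0, -0.0, 106.1]
ft_force: [-0.2, -0.8, 0.1]
finger_gap: -0.4
grip_force: 0.0
```

Request:
apply_moves --angular '[[0,0,0],[0,0,0],[0,0,0],[0,0,0],[0,0,0],[0,0,0],[0,0,0]]' --travel '[[0,0,-0.35],[0,0,-0.07],[0,0,-0.07],[0,0,-0.07],[0,0,-0.07],[0,0,0],[0,0,0]]' --jaw '[0,0,0,0,0,0,0]'

```text
time: 45.05
tool_pos: [432.7, 60.1, 129.0]
tcp_rot: [-180.0, 0.0, 106.1]
ft_force: [-0.2, 0.4, 1.8]
finger_gap: -0.1
grip_force: 0.8
```

Request:
apply_moves --angular '[[0,0,0],[0,0,0],[0,0,0],[0,0,0]]' --travel '[[0,0,-0.03],[0,0,-0.03],[0,0,0],[0,0,0]]' --jaw '[0,0,0,0]'

```text
time: 45.55
tool_pos: [433.2, 60.2, 128.0]
tcp_rot: [179.9, 0.0, 106.1]
ft_force: [-5.1, -0.4, 12.3]
finger_gap: -0.3
grip_force: 6.5
```

Request:
apply_moves --angular '[[0,0,0],[0,0,0],[0,0,0],[0,0,0],[0,0,0],[0,0,0]]' --travel '[[0,0,0.9],[0,0,0.9],[0,-0.8,0.9],[0,-0.8,0.3],[0,0,0],[0,0,0]]' --jaw '[0,0,0,0,0,0]'

```text
time: 46.3
tool_pos: [432.3, -3.6, 245.9]
tcp_rot: [-179.9, -0.1, 106.1]
ft_force: [0.1, 1.2, 0.1]
finger_gap: -0.1
grip_force: 0.0
```

Run:
```python
from h import *
s=snap('scene','s11'); A=cv2.imread('pics/s9.png');B=cv2.imread('pics/s11.png')
u,v=w2px(s,[432,362,60]).astype(int); sl=np.s_[v-40:v+40,u-35:u+35]
print('kL diff',(cv2.absdiff(A[sl],B[sl]).max(2)>60).sum())
# kM lid: plunger head (grey) and foot blob, against kL's
for c in ((431.5,362.5),(432.7,60)):
    for z in (103,113):
        u,v=w2px(s,[*c,z]).round().astype(int); print(c,z,B[v-1:v+2,u-1:u+2].mean((0,1)).round())
    u,v=w2px(s,[*c,50]).astype(int); h=cv2.cvtColor(B[v-50:v+50,u-40:u+40],cv2.COLOR_BGR2HSV)
    m=cv2.inRange(h,(3,80,20),(22,255,255)); g=cv2.inRange(h,(95,10,80),(125,110,230)); 
    n,l,st,ce=cv2.connectedComponentsWithStats(m); i=1+st[1:,4].argmax(); print('wood',st[i],'pred top/bottom rows',[(w2px(s,[*c,z])-[u-40,v-50]).round(1).tolist() for z in(0,64,103,113)])
    n,l,st,ce=cv2.connectedComponentsWithStats(g); print('grey',[(st[k].tolist(),ce[k].round(1).tolist()) for k in range(1,n) if st[k,4]>25])
```

```text
kL diff 0
(431.5, 362.5) 103 [201. 186. 173.]
(431.5, 362.5) 113 [184. 172. 165.]
wood [  24   27   35   51 1215] pred top/bottom rows [[42.9, 64.3], [39.2, 45.9], [36.8, 33.6], [36.1, 30.3]]
grey [([31, 29, 12, 10, 87], [36.8, 33.7])]
(432.7, 60) 103 [177. 163. 152.]
(432.7, 60) 113 [116. 116. 127.]
wood [ 26  33  28  41 841] pred top/bottom rows [[38.9, 64.8], [40.6, 46.4], [41.6, 34.4], [41.9, 31.2]]
grey [([0, 0, 13, 8, 53], [4.7, 2.6]), ([19, 4, 61, 68, 1387], [50.7, 30.4]), ([66, 21, 14, 12, 71], [74.6, 25.4]), ([66, 89, 14, 11, 72], [74.0, 95.4])]
```

kL's head centroid matches the pressed height (z=103), nothing has shifted, and kM's plunger stopped at the same height. Handing in.

```bash
python3 -c "
from bench import r
print(r.hand_in())"
```

```text
the job is handed in; nothing more can be done
None
```

I handed the job in at 46 s: both steel pots stand in their own shells under locked lids with the plungers on their stops, though `r.hand_in()` gave no verdict. I checked the second lid only by force, height and pixel readings, because I had already viewed 15 pictures against the limit of 14.

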